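Screw the adjusting collar onto the lap arbor

TASK

Pick up the loose aluminium adjusting collar and put it over the upright arbor of the lap holder. Feel for the start of the thread by turning it backward (anticlockwise from above) under light pressure until it drops in, then screw it forward (clockwise) fully home onto the bronze lap without ever forcing it; let go of it there and leave the other things on the bench undisturbed.

Things in the scene. Friction and masses are not known exactly. Their poses are not given: they have to be found in the camera images.
- collar_mid (a point): Centre (on axis, half-way up) of the loose collar: plain aluminium (knurl grips hard) ring, outside dia. 62 mm, bore 51 mm, 36 mm tall, 130 g, open at both ends, stands upright, working end down. z = its axis, up. Three 5 mm round pins stick 6 mm into the bore, 120 degrees apart, 3 mm above the lower rim; they run in the arbor's thread. Grasp across the diameter at any yaw, upper half.
- holder: Lap holder, fixed: origin under the centre of its 90 x 90 x 16 mm base. On it a bronze lap, 56 mm dia., up to 50 mm above the bench; above that the upright steel arbor on the same axis: 34 mm core ending in a cone (24 mm wide at its tip, 87 mm above the bench) with a coarse three-start right-hand thread, 47 mm outside dia.: 2 mm play all round in the collar.
- thread_top (a point): On the arbor's axis, 66 mm above the bench, level with the thread's top faces. How the thread is clocked is NOT given (ignore yaw). Every 120 degrees, clockwise from above: a flat top face 70 degrees long, a 10 degree stop post 4 mm higher, a 40 degree opening (thread start). Collar's centre with pins on top faces: 17.5 mm above this point; on the posts: 21.5 mm (turn back off them).
- start_level (a point): On the arbor's axis, 74 mm above the bench: the collar's centre when its pins have dropped (by 9.5 mm) into the openings. Turned back (anticlockwise) by at most 95 degrees the collar finds them; clockwise on the top faces the pins jam on the posts. The openings leave 25 degrees of free turn. Pins put down right over openings drop at once.
- home_level (a point): On the arbor's axis, 69.3 mm above the bench: the collar's centre when fully home. From the drop, turned clockwise, the pins run under the top faces in a groove (1.5 mm axial play) falling 5 mm over 70 degrees, and meet the posts 65 to 90 degrees after the drop. 5 N down and 0.5 N m of turning are enough; contact forces on the arbor over 60 N in sum over the three pins count as forcing.
- spool_mid (a point): Bystander: centre of a blued steel valve spool, 28 mm in diameter, 98 mm tall, standing upright.
- rod_mid (a point): Bystander: centre of a rubber-tipped push rod, 18 mm thick at the ends, 164 mm long, lying flat along its own x axis.
- lap_mid (a point): Bystander: centre of a spare bronze split lap ring, 48 mm in diameter, 30 mm tall, on the bench.
- stone_mid (a point): Bystander: centre of an oilstone, 50 x 130 x 22 mm, long side along its own y axis.
- tin_mid (a point): Bystander: centre of a paste tin, 60 mm in diameter, 45 mm tall.
- wrench_mid (a point): Bystander: middle of a 170 mm wrench lying on the bench.

How it is judged:
On the way, in this order (a step that is already met when the one before it is completed fails the run):
1. the collar is lifted off the bench (height (world z) of collar_mid above 0.06 m), for 0.1 s.
2. the collar has dropped into the thread's start, level and on the arbor (horizontal distance between collar_mid and thread_top below 0.004 m and z of collar_mid in the frame of thread_top below 0.0115 m and angle between collar_mid's own z axis and vertical below 0.1 rad), for 0.1 s.
At the end, for the whole second after the job is handed in: The collar sits on the arbor's axis (within 4 mm), level (within 0.06 rad), screwed down so that its centre is less than 4.5 mm above thread_top (fully home is 3.3 mm), released and at rest (horizontal distance between collar_mid and thread_top below 0.004 m and z of collar_mid in the frame of thread_top below 0.0045 m and angle between collar_mid's own z axis and vertical below 0.06 rad and linear speed of collar below 0.01 m/s and contact force between the fingers and collar below 0.1 N); the robot touches nothing.
It fails at once if the collar is forced: contact force between collar and lap holder above 60 N (contact force between collar and holder above 60 N).
It fails at once if a bystander is moved by more than 20 mm (distance of any of spool_mid, rod_mid, lap_mid, stone_mid, tin_mid, wrench_mid from where it was at the start of the episode above 0.02 m).
It also fails if it takes over 54 s, if anything falls off the work surface, if the arm or the gripper's body presses on something with over 40 N, if the wrist force passes 120 N, or if a joint passes its speed limit or range.

ROBOT

A 6-joint arm with a two-finger parallel gripper is mounted at the origin on the work surface. World frame = base frame: x ahead of the robot, y to its left, z up, the work surface at z = 0. Lengths are in m, angles in rad, forces in N, time in s.
With the tool pointing down it reaches from about 0.275 to 0.85 m from the base axis. Payload 5.2 kg.
Tool frame: the origin (TCP) lies midway between the tips of the shut fingers; the grasp point (between the pads) lies 19 mm behind it; x points along the fingers, z is the direction in which the jaws open and shut, and the axes are right-handed (so a half turn about x gives the same grasp; the last joint's range is limited). The gripper opens to 85 mm and grips with 20 to 120 N. Pads are 22 mm wide; open, the fingers measure 114 mm over their backs; the gripper's body (76 mm by 85 mm) begins 54 mm behind the grasp point. The pads swing forward as they close: fully open they stand 13 mm farther back than shut.
Start: joints at [-1.519, 0.259, 1.535, -0, 1.348, -0.203], TCP at [0.139, -0.532, 0.231] pointing down, gripper open.
Joint ranges: [-3.14, 3.14], [-0.91, 2.08], [0.19, 2.58], [-1.22, 4.36], [0.22, 2.71], [-3.12, 3.12]. Speed limits (rad/s): [2.57, 2.57, 3.14, 3.14, 3.14, 3.14].

INTERFACE

Orientations are given as a rotation vector (axis times angle).
In Python, from bench import manip, camera, camera_model, order, spot_in gives the robot as it stands. The module is installed in compiled form; this text tells all that it offers.
- The arm moves only by the tool arm_command, never from a script. Its argument "deltas" is a list of rows, each a list of 7 numbers: the shift along the tool's x, y, z in units of 0.06 m (1.0 is 0.06 m), then the turn, a rotation vector about the tool's x, y, z in units of 180 degrees (1.0 is 180 degrees), then the closure, from -1 (fully open) to 1 (shut), so that 0 is half open. A call has exactly 5 rows; each row shifts and turns the commanded pose from where the row before left it, along the tool's axes as they then stand; what a row does not reach is not made up. A row lasts 1/8 s, in which the tool goes at most 62.5 mm and 10.7 degrees, less where a joint would pass 70% of its speed; a pose out of reach is approached as far as the arm can. A call with a number of a shift or a turn outside -1 to 1 is refused whole. A call with a gripper value outside its range is refused whole. The fingers move at their own pace and stop on an object; "newtons" is the grip in N (left out, the last holds). Time passes only in rows, so rows that do not move let the fingers close, or fill a call up. It gives the time, the measured TCP pose, the force and the opening at its end, in the units of the state.
- manip.observe(): the state, without advancing time (a new reading comes with each control period).
- camera(name): name is "scene" or "top"; returns the picture (480x640x3 uint8, red, green, blue); there is no depth.
- camera_model(name): a dict with "fovy" (degrees; the focal length in pixels is half the picture's height over the tangent of half this angle, whatever the lens; pixels are square), "cx", "cy" (the principal point, pixels), "k1" (the pictures are not rectified: a ray, as slopes to the right and down, at radius r is drawn at 1 + k1 r^2 times it, then the intrinsics apply), "rvec" (rotation vector, rad) and "tvec" (3), from world to camera coordinates, as OpenCV has them. Camera axes: x right, y down, z forward; pixel columns grow to the right and rows downward; lengths in m; the calibration is good to about 2 mm. A picture is of the moment at which its call begins. camera_model takes no time and is no camera call.
- order.finish_job(): hands the job in, once; it reports no verdict.
Trained networks look in the newest picture that a camera, given by its name, has taken for a name from the list of things; names that differ only in an ending like _2 or _b are one class to them, and where a whole thing is asked for, a point or a joint stands for the part that bears it (a point fixed in the world has none). Each returns a list of dicts, best first, with "confidence" (0 to 1); they miss things now and then, are a little off and sometimes report something else, mostly with a low value. They report only what shows in the picture. A call takes as long as a camera call.
- spot_in(name, camera): "point" ([column, row] in pixels, amid what is visible of it).
The state is a dict: "time_s": time; "joints": joint angles; "joint_vel": joint speeds; "joint_efforts": joint torques, N m; "eef_pos": TCP position; "tool_rot": TCP orientation; "ft_force": force on the tool from outside, world axes, zero at the start; "moment": the same for the moment, N m; "gripper_width": finger opening in m.
Only numpy, scipy, OpenCV 4.12 (cv2) and the standard library are available. Lean on these libraries where they do the work, as an engineer would, in place of code of your own. Each camera call takes 0.05 s, during which the arm holds its last target.

## Working session

There is one attempt and no reset: what is moved stays moved. The work goes in short steps, Python scripts to look and compute and a tool call to move; the robot and the scene stay as the last step left them, time stands still between calls to the robot, and variables do not carry over. Pictures are saved under pics/ and viewed, and the job is handed in when it is done.

Besides the shell and the picture viewer there is one more tool, called after "Call:" by a JSON object that holds its "name" and its "arguments". arm_command: Moves the arm, as the interface text tells. Its arguments: {"type":"object","properties":{"deltas":{"type":"array","items":{"type":"array","items":{"type":"number","minimum":-1,"maximum":1}}},"newtons":{"type":"number"}},"required":["deltas"]}

```bash
mkdir -p pics; cat > h.py <<'E'
import numpy as np, cv2
from bench import manip, camera, camera_model, order, spot_in
from scipy.spatial.transform import Rotation as R
def ray(cam,p):
    m=camera_model(cam); f=240/np.tan(np.radians(m["fovy"])/2)
    d=np.array([(p[0]-m["cx"])/f,(p[1]-m["cy"])/f]); u=d.copy()
    for _ in range(50): u=d/(1+m["k1"]*(u@u))
    Rm=R.from_rotvec(m["rvec"]).as_matrix(); t=np.array(m["tvec"])
    return -Rm.T@t, Rm.T@np.array([u[0],u[1],1])
def atz(cam,p,z):
    o,d=ray(cam,p); return o+d*(z-o[2])/d[2]
def proj(cam,X):
    m=camera_model(cam); f=240/np.tan(np.radians(m["fovy"])/2)
    Rm=R.from_rotvec(m["rvec"]).as_matrix(); c=Rm@np.array(X)+np.array(m["tvec"]); u=c[:2]/c[2]
    u=u*(1+m["k1"]*(u@u)); return np.array([m["cx"],m["cy"]])+f*u
def save(cam,n):
    im=camera(cam); cv2.imwrite(n,im[:,:,::-1]); return im
E
python3 - <<'E'
from h import *
for c in("scene","top"):
    save(c,f"pics/{c}0.png"); print(c,camera_model(c), ray(c,(320,240))[0])
    for n in ["collar_mid","holder","thread_top","spool_mid","rod_mid","lap_mid","stone_mid","tin_mid","wrench_mid"]:
        print(n,[(np.round(r["point"],1).tolist(),round(r["confidence"],2)) for r in spot_in(n,c)])
s=manip.observe(); print(s)
E
```

```text
scene {'fovy': 55.96044661771817, 'cx': 316.7187970364161, 'cy': 243.472161086822, 'k1': 0.028775673499874192, 'rvec': array([ 1.74146526,  1.67830219, -0.73855321]), 'tvec': array([-0.04137612, -0.30555165,  1.22954174])} [ 1.12330797 -0.01765756  0.58712358]
collar_mid [([376.4, 282.0], 0.56)]
holder [([248.8, 247.6], 0.87)]
thread_top [([249.3, 246.5], 0.67), ([310.6, 259.7], 0.4)]
spool_mid [([398.6, 191.8], 0.74)]
rod_mid [([308.5, 259.7], 0.7)]
lap_mid [([297.1, 210.3], 0.94), ([202.6, 207.5], 0.54)]
stone_mid [([132.3, 363.8], 0.61)]
tin_mid [([201.0, 206.8], 0.69)]
wrench_mid [([473.8, 336.7], 0.93), ([202.3, 207.8], 0.2)]
top {'fovy': 53.63978898491716, 'cx': 319.96297065929605, 'cy': 247.4736204130994, 'k1': 0.026246900172620963, 'rvec': array([ 2.1916276 , -2.15185118,  0.11960461]), 'tvec': array([-0.01530613,  0.55612357,  1.05483525])} [0.44483981 0.00148063 1.10648112]
collar_mid [([258.1, 243.5], 0.62)]
holder [([362.7, 282.3], 0.66)]
thread_top [([366.6, 280.3], 0.66)]
spool_mid [([228.9, 338.4], 0.5)]
rod_mid [([317.8, 267.2], 0.78)]
lap_mid [([317.4, 332.0], 0.55), ([360.5, 282.5], 0.27)]
stone_mid [([430.5, 179.1], 0.83), ([364.3, 276.4], 0.31)]
tin_mid [([412.2, 334.3], 0.97)]
wrench_mid [([210.0, 190.2], 0.64)]
{'time_s': 1.0, 'joints': array([-1.51879741e+00,  2.58593731e-01,  1.53500966e+00, -4.15461014e-05,
        1.34802095e+00, -2.02797024e-01]), 'joint_vel': array([-0.00058564,  0.00199493, -0.00036674, -0.00025035,  0.00046046,
       -0.00041114]), 'joint_efforts': array([-2.27263558e-04, -4.45922935e+01, -2.90898746e+01, -6.77958942e-04,
        8.06704484e-04,  2.28598303e-06]), 'eef_pos': array([ 0.13863594, -0.53222985,  0.23130923]), 'tool_rot': array([ 1.01947392,  1.31907287, -1.0194779 ]), 'ft_force': array([0.80737156, 0.17387339, 0.24886736]), 'moment': array([ 0.03745665, -0.06132693, -0.00471877]), 'gripper_width': 0.08560460231471463}
```

View pics/scene0.png

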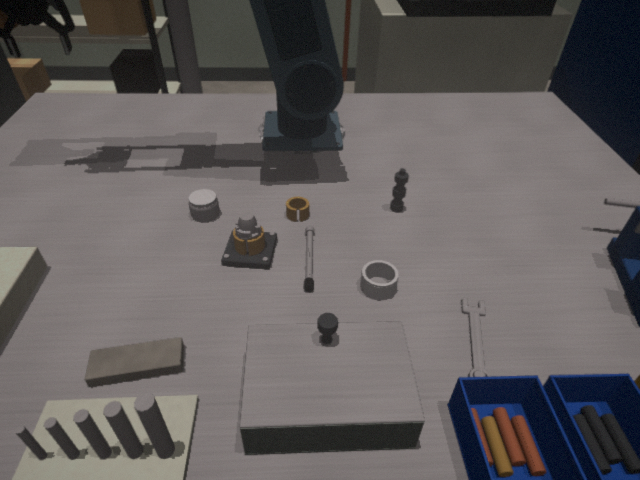

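View pics/top0.png

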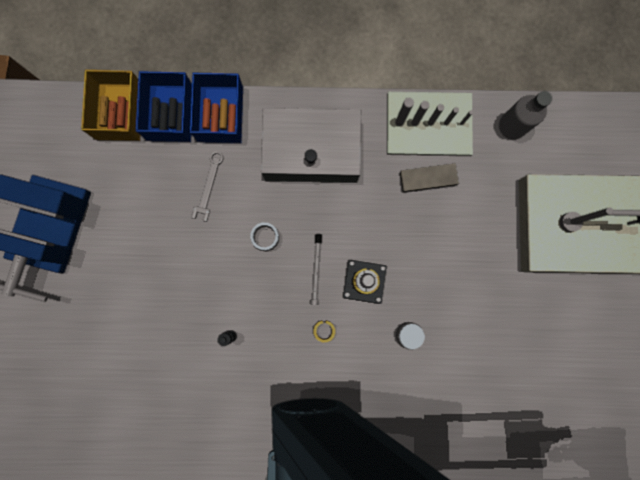

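The collar is at about (265,237) in the top view and (380,280) in the scene view. The holder is at about (366,281) and (249,245). I'll zoom in to measure them properly.

```bash
python3 - <<'E'
from h import *
a=cv2.imread("pics/top0.png"); b=cv2.imread("pics/scene0.png")
def crop(im,c,r=32,s=390): return cv2.resize(im[c[1]-r:c[1]+r,c[0]-r:c[0]+r],(s,s),interpolation=cv2.INTER_CUBIC)
cv2.imwrite("pics/crop0.png",np.hstack([crop(a,(265,237),25),crop(a,(366,280),25)]))
cv2.imwrite("pics/crop1.png",np.hstack([crop(b,(380,280)),crop(b,(249,243))]))
E
```

```text
(no output)
```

View pics/crop0.png

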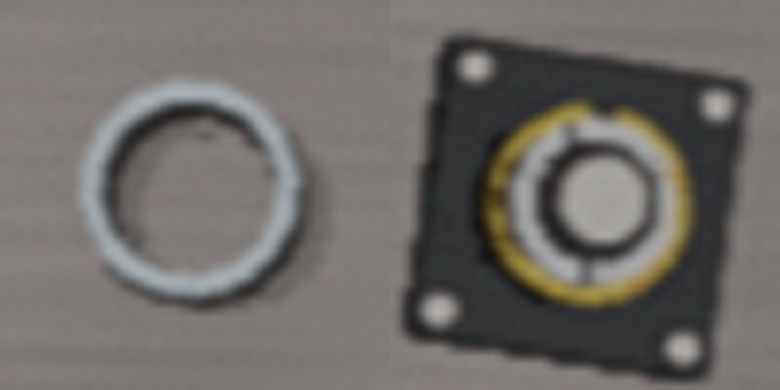

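View pics/crop1.png

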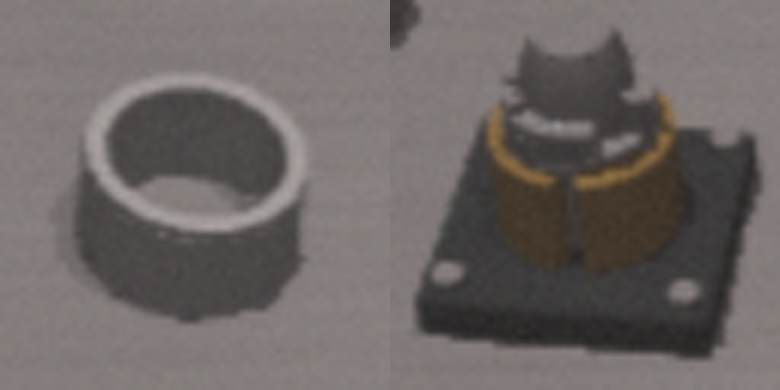

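```bash
cat >> h.py <<'E'
from scipy.optimize import least_squares
def upx(crop0,s,p): return np.array(crop0)+(np.array(p)+.5)/s-.5
E
python3 - <<'E'
from h import *
s=7.8
c=upx((240,212),s,(192,190)); print("collar top",atz("top",c,.036))
for p,z in(((601-390,202),.087),((588.5-390,204),.05),((590-390,203),.066)): print("arb",z,atz("top",upx((341,255),s,p),z))
b=[(475,66),(716,105),(438,310),(683,348)]
m=[atz("top",upx((341,255),s,(x-390,y)),.018) for x,y in b]; print("bolts",np.mean(m,0),[x.round(4) for x in m])
s=390/64
c=upx((348,248),s,(195,152)); print("sc collar",atz("scene",c,.036))
for p,z in(((582-390,138),.05),): print("arb",z,atz("scene",upx((217,211),s,p),z))
# segmentation, top view
im=cv2.imread("pics/top0.png").astype(float)
def up(c,r): return cv2.resize(im[c[1]-r:c[1]+r,c[0]-r:c[0]+r],None,fx=10,fy=10,interpolation=cv2.INTER_CUBIC)
g=up((265,237),25).mean(2); mk=(g>150).astype(np.uint8)
ct=max(cv2.findContours(mk,cv2.RETR_EXTERNAL,cv2.CHAIN_APPROX_NONE)[0],key=cv2.contourArea)
e=cv2.fitEllipse(ct); print(e, atz("top",upx((240,212),10,e[0]),.036))
E
```

```text
collar top [0.57953792 0.12199719 0.036     ]
arb 0.087 [ 0.48108524 -0.10821482  0.087     ]
arb 0.05 [ 0.48176605 -0.10863827  0.05      ]
arb 0.066 [ 0.48149462 -0.1073894   0.066     ]
bolts [ 0.4820076  -0.10889358  0.018     ] [array([ 0.5228, -0.0782,  0.018 ]), array([ 0.5127, -0.1493,  0.018 ]), array([ 0.4511, -0.0682,  0.018 ]), array([ 0.4414, -0.1399,  0.018 ])]
sc collar [0.58013489 0.12344416 0.036     ]
arb 0.05 [ 0.48625716 -0.10676077  0.05      ]
((240.5806884765625, 238.45167541503906), (267.22161865234375, 269.2411193847656), 58.52540588378906) [0.58072049 0.12332796 0.036     ]
```

```bash
cat >> h.py <<'E'
def st():
    s=manip.observe(); Rt=R.from_rotvec(s["tool_rot"]).as_matrix()
    print("t",round(s["time_s"],2),"pos",s["eef_pos"].round(4),"j",s["joints"].round(3),"F",s["ft_force"].round(1),"M",s["moment"].round(2),"w",round(s["gripper_width"],4))
    print("x",Rt[:,0].round(4),"y",Rt[:,1].round(4),"z",Rt[:,2].round(4),"jawyaw",round(np.degrees(np.arctan2(Rt[1,2],Rt[0,2])),2))
    return s,Rt
def go(target,yawz=None):
    """tool delta (units) to world target, tool down, z axis at yawz deg"""
    s,Rt=st(); d=Rt.T@(np.array(target)-s["eef_pos"])/.06
    print("shift units",d.round(3))
    a=np.radians(yawz) if yawz is not None else np.arctan2(Rt[1,2],Rt[0,2])
    z=np.array([np.cos(a),np.sin(a),0]);x=np.array([0,0,-1.]);y=np.cross(z,x)
    G=np.stack([x,y,z],1); print("turn units",(R.from_matrix(Rt.T@G).as_rotvec()/np.pi).round(4))
E
python3 - <<'E'
from h import *
go([.58,.1228,.15])
E
```

```text
t 1.0 pos [ 0.1386 -0.5322  0.2313] j [-1.519  0.259  1.535 -0.     1.348 -0.203] F [0.8 0.2 0.2] M [ 0.04 -0.06 -0.  ] w 0.0856
x [-0.  0. -1.] y [ 0.9677  0.2521 -0.    ] z [ 0.2521 -0.9677 -0.    ] jawyaw -75.4
shift units [ 1.355  9.87  -8.71 ]
turn units [ 0. -0.  0.]
```

Call:
{"name": "arm_command", "arguments": {"deltas": [[0, 0.7, -0.62, 0, 0, 0, -1], [0, 0.7, -0.62, 0, 0, 0, -1], [0, 0.7, -0.62, 0, 0, 0, -1], [0, 0.7, -0.62, 0, 0, 0, -1], [0, 0.7, -0.62, 0, 0, 0, -1]]}}

```text
time_s: 1.62
eef_pos: [0.2957, -0.2979, 0.2315]
tool_rot: [1.02, 1.318, -1.02]
ft_force: [0.1, 0.4, 0.3]
gripper_width: 0.0855
```

Call:
{"name": "arm_command", "arguments": {"deltas": [[0, 0.7, -0.62, 0, 0, 0, -1], [0, 0.7, -0.62, 0, 0, 0, -1], [0, 0.7, -0.62, 0, 0, 0, -1], [0, 0.7, -0.62, 0, 0, 0, -1], [0, 0.7, -0.62, 0, 0, 0, -1]]}}

```text
time_s: 2.25
eef_pos: [0.4523, -0.0647, 0.2316]
tool_rot: [1.019, 1.318, -1.019]
ft_force: [0.1, -1.4, 0.1]
gripper_width: 0.0854
```

```bash
python3 -c "
from h import *
go([.58,.1228,.12])"
```

```text
t 2.25 pos [ 0.4523 -0.0647  0.2316] j [-0.387  0.088  1.744 -0.     1.308  0.929] F [ 0.1 -1.4  0.1] M [-0.08 -0.05 -0.01] w 0.0854
x [ 9.e-04 -5.e-04 -1.e+00] y [9.677e-01 2.521e-01 8.000e-04] z [ 2.521e-01 -9.677e-01  7.000e-04] jawyaw -75.4
shift units [ 1.861  2.847 -2.489]
turn units [ 0.      0.0002 -0.0002]
```

Call:
{"name": "arm_command", "arguments": {"deltas": [[0.2, 0.7, -0.62, 0, 0, 0, -1], [0.3, 0.7, -0.62, 0, 0, 0, -1], [0.5, 0.7, -0.62, 0, 0, 0, -1], [0.5, 0.7, -0.6, 0, 0, 0, -1], [0.36, 0.04, -0.03, 0, 0, 0, -1]]}}

```text
time_s: 2.88
eef_pos: [0.5789, 0.1233, 0.1186]
tool_rot: [1.017, 1.321, -1.016]
ft_force: [-1.1, -1.5, 0.1]
gripper_width: 0.0854
```

```bash
python3 -c "
from h import *
go([.58,.1228,.06])
for c in('top','scene'): save(c,'pics/%s1.png'%c)
"
```

```text
t 2.88 pos [0.5789 0.1233 0.1186] j [2.100e-02 4.270e-01 1.582e+00 1.000e-03 1.133e+00 1.333e+00] F [-1.1 -1.5  0.1] M [-0.02  0.04  0.04] w 0.0854
x [-3.e-04  8.e-04 -1.e+00] y [ 0.9668  0.2557 -0.    ] z [ 2.557e-01 -9.668e-01 -8.000e-04] jawyaw -75.18
shift units [0.976 0.016 0.013]
turn units [ 0.     -0.0003  0.    ]
```

View pics/scene1.png

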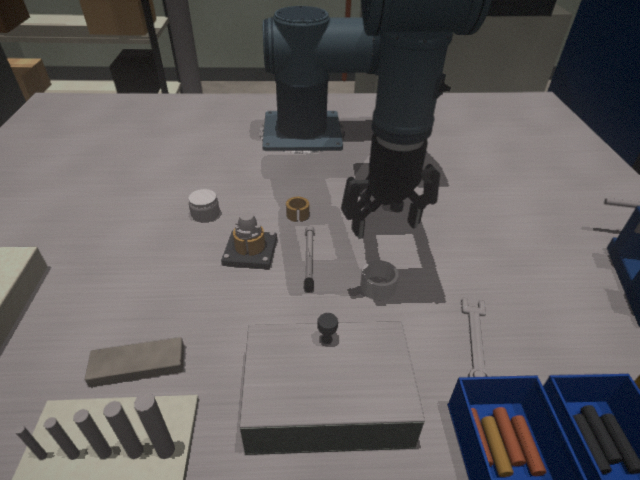

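The gripper is above the collar, which sits at (380,281) with the jaws straddling it. Descending now.

Call:
{"name": "arm_command", "arguments": {"deltas": [[0.5, 0, 0, 0, 0, 0, -1], [0.5, 0, 0, 0, 0, 0, -1], [0.5, 0, 0, 0, 0, 0, -1], [0.3, 0, 0, 0, 0, 0, -1], [0.09, 0, 0, 0, 0, 0, -1]]}}

```text
time_s: 3.6
eef_pos: [0.5776, 0.1195, 0.0068]
tool_rot: [1.02, 1.319, -1.02]
ft_force: [0.8, 0.0, 1.3]
gripper_width: 0.0853
```

```bash
python3 -c "
from h import *
go([.58,.1228,.005])
save('scene','pics/scene2.png')
im=cv2.imread('pics/scene2.png')[200:340,300:460]; cv2.imwrite('pics/scene2c.png',cv2.resize(im,None,fx=4,fy=4,interpolation=cv2.INTER_CUBIC))
"
```

```text
t 3.6 pos [0.5776 0.1195 0.0068] j [ 0.015  0.562  1.684 -0.     0.897  1.332] F [0.8 0.  1.3] M [-0.04  0.02  0.06] w 0.0853
x [-7.e-04 -0.e+00 -1.e+00] y [ 9.679e-01  2.514e-01 -7.000e-04] z [ 2.514e-01 -9.679e-01 -2.000e-04] jawyaw -75.44
shift units [ 0.031  0.052 -0.043]
turn units [ 0.     -0.      0.0002]
```

View pics/scene2c.png

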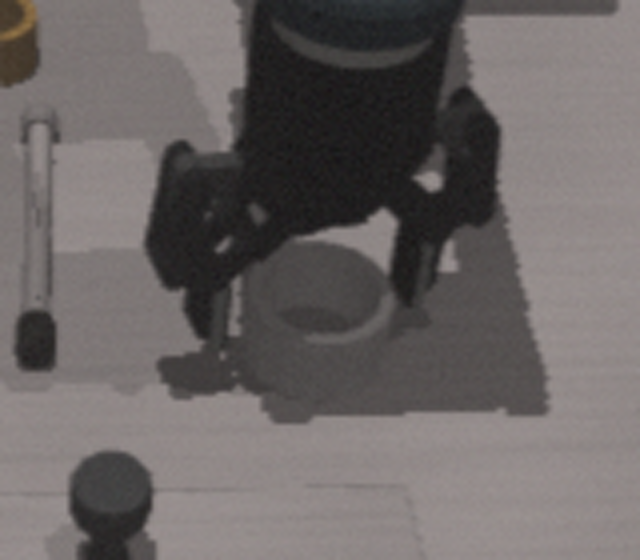

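The collar sits between the fingers, about 3 mm off centre. I'll correct that and close.

Call:
{"name": "arm_command", "arguments": {"deltas": [[0.03, 0.05, -0.04, 0, 0, 0, -1], [0, 0, 0, 0, 0, 0, 0.2], [0, 0, 0, 0, 0, 0, 0.6], [0, 0, 0, 0, 0, 0, 1], [0, 0, 0, 0, 0, 0, 1]], "newtons": 50}}

```text
time_s: 4.28
eef_pos: [0.5808, 0.1237, 0.0067]
tool_rot: [1.021, 1.318, -1.018]
ft_force: [-1.6, 2.3, 5.5]
gripper_width: 0.0613
```

Call:
{"name": "arm_command", "arguments": {"deltas": [[0, 0, 0, 0, 0, 0, 1], [0, 0, 0, 0, 0, 0, 1], [-0.2, 0, 0, 0, 0, 0, 1], [-0.4, 0, 0, 0, 0, 0, 1], [-0.4, 0, 0, 0, 0, 0, 1]]}}

```text
time_s: 4.9
eef_pos: [0.58, 0.123, 0.0664]
tool_rot: [1.019, 1.319, -1.02]
ft_force: [0.4, 0.3, -1.4]
gripper_width: 0.061
```

```bash
python3 -c "
from h import *
go([.483,-.1083,.12])
save('scene','pics/scene3.png')
im=cv2.imread('pics/scene3.png')[180:320,300:460]; cv2.imwrite('pics/scene3c.png',cv2.resize(im,None,fx=4,fy=4,interpolation=cv2.INTER_CUBIC))
"
```

```text
t 4.9 pos [0.58   0.123  0.0664] j [ 0.021  0.487  1.631 -0.     1.023  1.337] F [ 0.4  0.3 -1.4] M [-0.04 -0.01 -0.03] w 0.061
x [-1.e-04 -1.e-04 -1.e+00] y [ 9.677e-01  2.521e-01 -1.000e-04] z [ 2.521e-01 -9.677e-01  1.000e-04] jawyaw -75.4
shift units [-0.892 -2.537  3.323]
turn units [-0.  0.  0.]
```

View pics/scene3c.png

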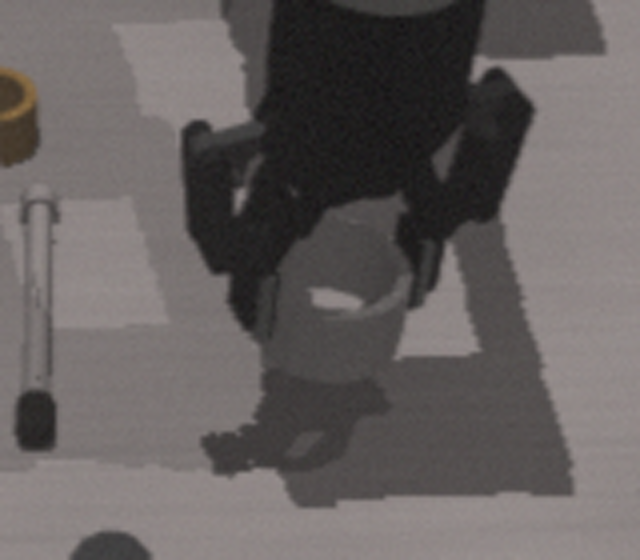

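Call:
{"name": "arm_command", "arguments": {"deltas": [[-0.5, 0, 0, 0, 0, 0, 1], [-0.56, -0.6, 0.78, 0, 0, 0, 1], [0, -0.6, 0.78, 0, 0, 0, 1], [0, -0.6, 0.78, 0, 0, 0, 1], [0, -0.6, 0.78, 0, 0, 0, 1]]}}

```text
time_s: 5.58
eef_pos: [0.489, -0.0916, 0.1266]
tool_rot: [1.019, 1.318, -1.019]
ft_force: [0.7, -0.1, -0.9]
gripper_width: 0.061
```

Call:
{"name": "arm_command", "arguments": {"deltas": [[0, -0.14, 0.2, 0, 0, 0, 1], [0, 0, 0, 0, 0, 0, 1], [0, 0, 0, 0, 0, 0, 1], [0, 0, 0, 0, 0, 0, 1], [0, 0, 0, 0, 0, 0, 1]]}}

```text
time_s: 6.2
eef_pos: [0.485, -0.1027, 0.126]
tool_rot: [1.018, 1.32, -1.018]
ft_force: [0.1, -0.5, -1.8]
gripper_width: 0.0612
```

```bash
cat >> h.py <<'E'
def overlay(cam,n,circles,box,f):
    im=save(cam,n)[:,:,::-1]; x0,y0,x1,y1=box
    c=cv2.resize(im[y0:y1,x0:x1],None,fx=f,fy=f,interpolation=cv2.INTER_CUBIC)
    for (x,y,z,r,col) in circles:
        P=[(proj(cam,[x+r*np.cos(a),y+r*np.sin(a),z])-[x0,y0]+.5)*f-.5 for a in np.linspace(0,2*np.pi,60)]
        cv2.polylines(c,[np.array(P).round().astype(np.int32)],True,col,1)
    cv2.imwrite(n.replace(".png","c.png"),c)
E
python3 -c "
from h import *
s,_=go([.483,-.1083,.13]) or (manip.observe(),0)
x,y,z=s['eef_pos']; m=z+.0115
ci=[(x,y,m+.018,.031,(0,255,0)),(x,y,m-.018,.031,(0,255,0)),(.483,-.1083,.05,.028,(0,0,255)),(.483,-.1083,.087,.012,(255,0,255))]
overlay('scene','pics/scene4.png',ci,(180,140,330,290),4)
overlay('top','pics/top4.png',ci,(306,220,426,340),5)
"
```

```text
t 6.2 pos [ 0.485  -0.1027  0.126 ] j [-0.434  0.263  1.81   0.     1.07   0.88 ] F [ 0.1 -0.5 -1.8] M [-0.02  0.04  0.05] w 0.0612
x [-2.e-04  2.e-04 -1.e+00] y [ 9.673e-01  2.538e-01 -1.000e-04] z [ 2.538e-01 -9.673e-01 -2.000e-04] jawyaw -75.3
shift units [-0.066 -0.055  0.082]
turn units [ 0.     -0.0001  0.    ]
```

View pics/scene4c.png

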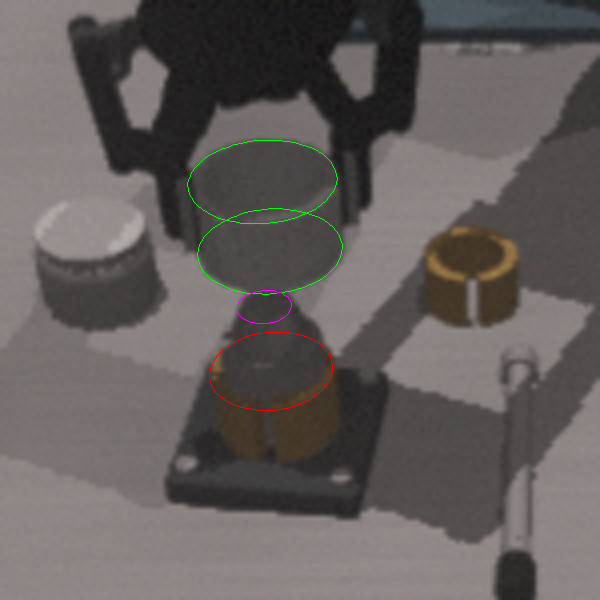

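View pics/top4c.png

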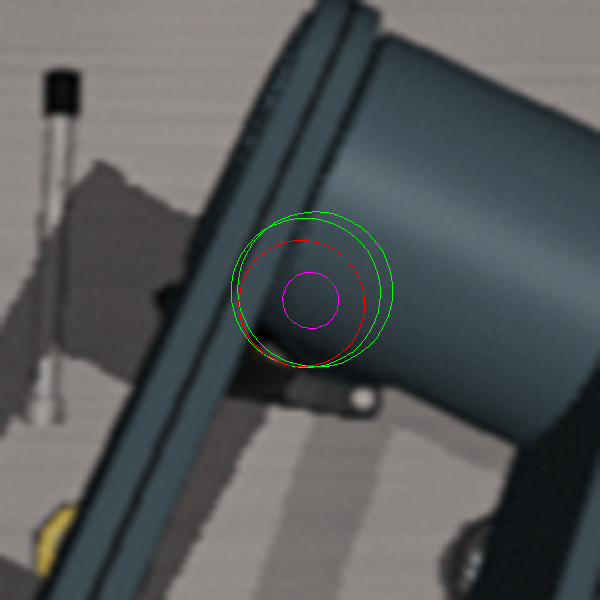

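```bash
cat > ov.py <<'E'
from h import *
def ov(src,cam,circles,box,f,out,g=0.6):
    im=cv2.imread(src); x0,y0,x1,y1=box
    c=cv2.resize(im[y0:y1,x0:x1],None,fx=f,fy=f,interpolation=cv2.INTER_CUBIC)
    c=(255*(c/255.)**g).astype(np.uint8)
    for (x,y,z,r,col) in circles:
        P=[(proj(cam,[x+r*np.cos(a),y+r*np.sin(a),z])-[x0,y0]+.5)*f-.5 for a in np.linspace(0,2*np.pi,60)]
        cv2.polylines(c,[np.array(P).round().astype(np.int32)],True,col,1)
    return c
E
python3 - <<'E'
from ov import *
def ci(x,y): return [(x,y,.05,.028,(0,0,255)),(x,y,.016,.028,(0,0,255)),(x,y,.087,.012,(255,0,255)),(x,y,.066,.0235,(255,255,0))]
a=ov("pics/scene0.png","scene",ci(.483,-.1083),(220,208,280,273),6.5,"")
b=ov("pics/scene0.png","scene",ci(.486,-.107),(220,208,280,273),6.5,"")
cv2.imwrite("pics/cmp.png",np.hstack([a,b]))
a=ov("pics/top0.png","top",ci(.483,-.1083),(340,254,394,308),7.2,"",1)
b=ov("pics/top0.png","top",ci(.486,-.107),(340,254,394,308),7.2,"",1)
cv2.imwrite("pics/cmp2.png",np.hstack([a,b]))
E
```

```text
(no output)
```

View pics/cmp.png

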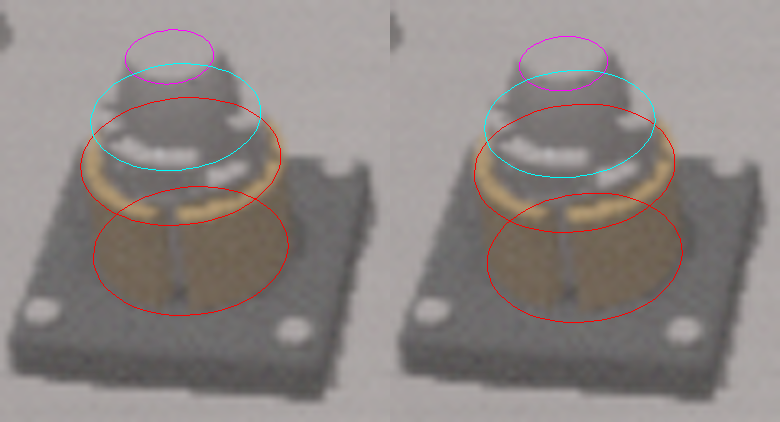

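View pics/cmp2.png

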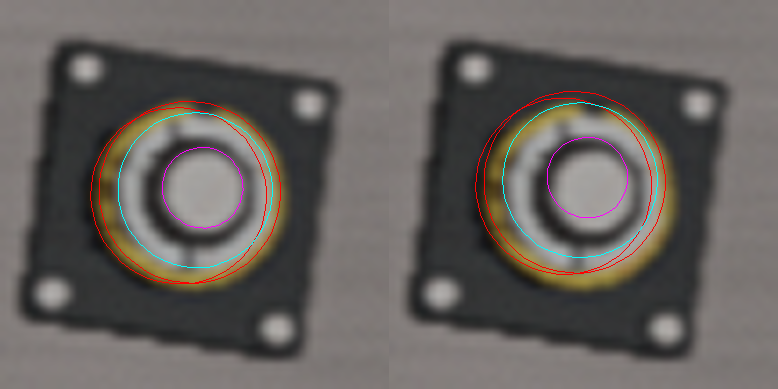

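The arbor axis is at about (0.4825, -0.1083) in both views. I'll correct the lateral position above it.

Call:
{"name": "arm_command", "arguments": {"deltas": [[0, -0.06, 0.08, 0, 0, 0, 1], [0, 0, 0, 0, 0, 0, 1], [0, 0, 0, 0, 0, 0, 1], [0, 0, 0, 0, 0, 0, 1], [0, 0, 0, 0, 0, 0, 1]]}}

```text
time_s: 6.92
eef_pos: [0.4824, -0.1093, 0.1262]
tool_rot: [1.02, 1.319, -1.019]
ft_force: [-0.2, -0.6, -1.2]
gripper_width: 0.0608
```

```bash
python3 -c "
from h import *
go([.4825,-.1083,.09])"
```

```text
t 6.92 pos [ 0.4824 -0.1093  0.1262] j [-0.449  0.261  1.812  0.     1.069  0.867] F [-0.2 -0.6 -1.2] M [ 0.05  0.04 -0.07] w 0.0608
x [ 1.e-04 -0.e+00 -1.e+00] y [9.677e-01 2.520e-01 1.000e-04] z [ 0.252  -0.9677  0.    ] jawyaw -75.41
shift units [ 0.603  0.006 -0.016]
turn units [ 0.  0. -0.]
```

Call:
{"name": "arm_command", "arguments": {"deltas": [[0.2, 0, 0, 0, 0, 0, 1], [0.2, 0, 0, 0, 0, 0, 1], [0.2, 0, -0.01, 0, 0, 0, 1], [0.1, 0, 0, 0, 0, 0, 1], [0, 0, 0, 0, 0, 0, 1]]}}

```text
time_s: 7.55
eef_pos: [0.4819, -0.1085, 0.0835]
tool_rot: [1.019, 1.32, -1.02]
ft_force: [-0.6, -0.7, -1.1]
gripper_width: 0.0613
```

```bash
python3 -c "
from ov import *
go([.4825,-.1083,.075])
save('scene','pics/scene5.png'); x,y,z=manip.observe()['eef_pos']; m=z+.0115
b=(200,175,300,275)
cv2.imwrite('pics/s5c.png',ov('pics/scene5.png','scene',[(x,y,m+.018,.031,(0,255,0)),(x,y,m-.018,.031,(0,255,0))],b,6,'',.45))
"
```

```text
t 7.55 pos [ 0.4819 -0.1085  0.0835] j [-0.448  0.316  1.861 -0.     0.966  0.868] F [-0.6 -0.7 -1.1] M [ 0.07 -0.02  0.04] w 0.0613
x [-1.3e-03  6.0e-04 -1.0e+00] y [ 0.9677  0.2521 -0.0011] z [ 2.521e-01 -9.677e-01 -9.000e-04] jawyaw -75.4
shift units [ 0.141  0.011 -0.001]
turn units [ 0.     -0.0003  0.0003]
```

View pics/s5c.png

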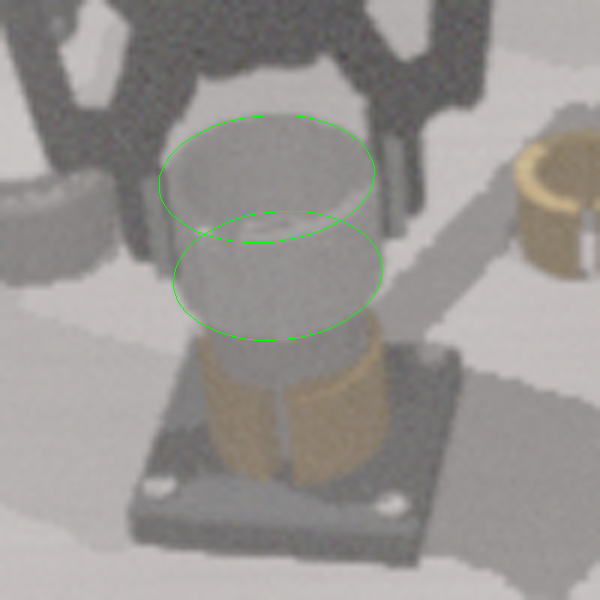

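```bash
python3 -c "
from ov import *
im=cv2.imread('pics/scene5.png').astype(float)
c=im[185:262,215:283]
c=cv2.resize(c,None,fx=8,fy=7.7,interpolation=cv2.INTER_CUBIC)
c=cv2.GaussianBlur(c,(0,0),3)
c=np.clip((c-20)*2.6,0,255).astype(np.uint8); cv2.imwrite('pics/s5d.png',c)
"
```

```text
(no output)
```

View pics/s5d.png

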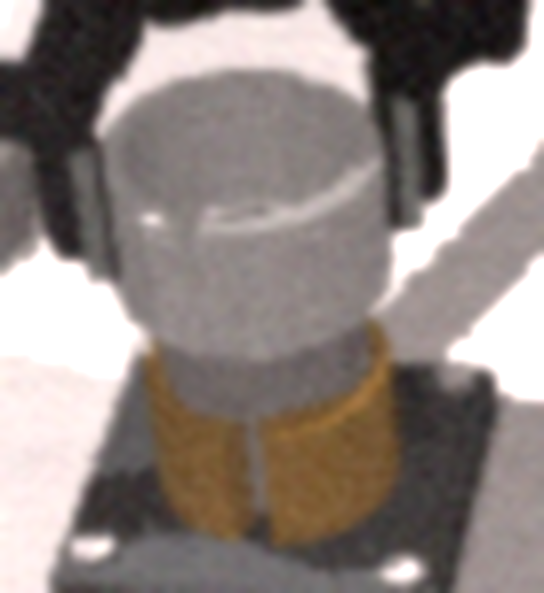

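The contrast-stretched view shows the collar's rim at x 104–384, with the lap below centred at about 270. They are coaxial within roughly 0.5 mm. Lowering gently.

Call:
{"name": "arm_command", "arguments": {"deltas": [[0.05, 0, 0, 0, 0, 0, 1], [0.05, 0, 0, 0, 0, 0, 1], [0.04, 0, 0, 0, 0, 0, 1], [0, 0, 0, 0, 0, 0, 1], [0, 0, 0, 0, 0, 0, 1]]}}

```text
time_s: 8.22
eef_pos: [0.4823, -0.1087, 0.0758]
tool_rot: [1.02, 1.319, -1.019]
ft_force: [-0.3, 0.4, -1.1]
gripper_width: 0.0611
```

```bash
python3 -c "
from h import *
go([.4825,-.1083,.072])"
```

```text
t 8.22 pos [ 0.4823 -0.1087  0.0758] j [-0.448  0.327  1.869  0.     0.946  0.868] F [-0.3  0.4 -1.1] M [ 0.04  0.07 -0.04] w 0.0611
x [ 1.e-04 -0.e+00 -1.e+00] y [9.677e-01 2.520e-01 1.000e-04] z [ 0.252  -0.9677  0.    ] jawyaw -75.4
shift units [ 0.063  0.005 -0.006]
turn units [ 0.  0. -0.]
```

Call:
{"name": "arm_command", "arguments": {"deltas": [[0.03, 0, 0, 0, 0, 0, 1], [0.02, 0, 0, 0, 0, 0, 1], [0.01, 0, 0, 0, 0, 0, 1], [0, 0, 0, 0, 0, 0, 1], [0, 0, 0, 0, 0, 0, 1]]}}

```text
time_s: 8.85
eef_pos: [0.4822, -0.1087, 0.0722]
tool_rot: [1.019, 1.319, -1.019]
ft_force: [-0.1, -0.4, -0.4]
gripper_width: 0.0612
```

Call:
{"name": "arm_command", "arguments": {"deltas": [[0.01, 0, 0, 0, 0, 0, 1], [0.01, 0, 0, 0, 0, 0, 1], [0.01, 0, 0, 0, 0, 0, 1], [0, 0, 0, 0, 0, 0, 1], [0, 0, 0, 0, 0, 0, 1]]}}

```text
time_s: 9.48
eef_pos: [0.4824, -0.1087, 0.0716]
tool_rot: [1.019, 1.318, -1.019]
ft_force: [-3.5, 1.2, 12.2]
gripper_width: 0.0609
```

Contact came at TCP z≈0.0718 with 13 N, which matches pins resting on the top faces. I'll turn backward (negative about tool x) and ease the pressure a little.

Call:
{"name": "arm_command", "arguments": {"deltas": [[-0.003, 0, 0, -0.025, 0, 0, 1], [0, 0, 0, -0.025, 0, 0, 1], [0, 0, 0, -0.025, 0, 0, 1], [0, 0, 0, -0.025, 0, 0, 1], [0, 0, 0, 0, 0, 0, 1]]}}

```text
time_s: 10.1
eef_pos: [0.4839, -0.1085, 0.0717]
tool_rot: [0.782, 1.423, -0.779]
ft_force: [2.4, 2.4, 6.6]
gripper_width: 0.0613
```

```bash
python3 -c "
from h import *
go([.4825,-.1083,.072])"
```

```text
t 10.1 pos [ 0.4839 -0.1085  0.0717] j [-0.447  0.333  1.872  0.002  0.933  0.553] F [2.4 2.4 6.6] M [ 0.65 -0.13 -0.09] w 0.0613
x [ 3.8e-03 -1.0e-04 -1.0e+00] y [0.8423 0.539  0.0031] z [ 0.539  -0.8423  0.0021] jawyaw -57.38
shift units [-0.005 -0.018 -0.016]
turn units [ 0.      0.0007 -0.001 ]
```

Call:
{"name": "arm_command", "arguments": {"deltas": [[0, 0, 0, -0.025, 0, 0, 1], [0, 0, 0, -0.025, 0, 0, 1], [0, 0, 0, -0.025, 0, 0, 1], [0, 0, 0, -0.025, 0, 0, 1], [0, 0, 0, 0, 0, 0, 1]]}}

```text
time_s: 10.72
eef_pos: [0.4823, -0.1087, 0.0704]
tool_rot: [0.539, 1.503, -0.539]
ft_force: [0.5, 0.3, -1.1]
gripper_width: 0.0614
```

```bash
python3 -c "
from h import *
go([.4825,-.1083,.072])"
```

```text
t 10.72 pos [ 0.4823 -0.1087  0.0704] j [-0.448  0.334  1.874  0.     0.933  0.241] F [ 0.5  0.3 -1.1] M [-0.06 -0.04  0.01] w 0.0614
x [-0.  0. -1.] y [0.6353 0.7723 0.    ] z [ 0.7723 -0.6353 -0.    ] jawyaw -39.44
shift units [-0.026  0.008 -0.001]
turn units [-0. -0. -0.]
```

The force vanished and z fell, so the pins are over the openings. I'll feed down without turning.

Call:
{"name": "arm_command", "arguments": {"deltas": [[0.02, 0, 0, 0, 0, 0, 1], [0.02, 0, 0, 0, 0, 0, 1], [0.02, 0, 0, 0, 0, 0, 1], [0.02, 0, 0, 0, 0, 0, 1], [0, 0, 0, 0, 0, 0, 1]]}}

```text
time_s: 11.35
eef_pos: [0.4822, -0.1087, 0.0656]
tool_rot: [0.538, 1.503, -0.538]
ft_force: [0.1, -1.1, -1.2]
gripper_width: 0.061
```

```bash
python3 -c "
from h import *
go([.4825,-.1083,.063])"
```

```text
t 11.35 pos [ 0.4822 -0.1087  0.0656] j [-0.448  0.341  1.879  0.     0.922  0.24 ] F [ 0.1 -1.1 -1.2] M [0.05 0.01 0.01] w 0.061
x [-2.e-04  1.e-04 -1.e+00] y [ 0.6349  0.7726 -0.    ] z [ 7.726e-01 -6.349e-01 -2.000e-04] jawyaw -39.41
shift units [0.044 0.009 0.   ]
turn units [ 0.     -0.0001  0.    ]
```

Call:
{"name": "arm_command", "arguments": {"deltas": [[0.02, 0, 0, 0, 0, 0, 1], [0.02, 0, 0, 0, 0, 0, 1], [0.01, 0, 0, 0, 0, 0, 1], [0.005, 0, 0, 0, 0, 0, 1], [0, 0, 0, 0, 0, 0, 1]]}}

```text
time_s: 11.98
eef_pos: [0.4822, -0.1087, 0.0626]
tool_rot: [0.538, 1.503, -0.538]
ft_force: [-0.3, 0.3, 0.3]
gripper_width: 0.061
```

The collar dropped 9.2 mm. Now I'll screw clockwise with a light grip, following the 5 mm in 70° helix downward.

Call:
{"name": "arm_command", "arguments": {"deltas": [[0, 0, 0, 0.02, 0, 0, 1], [0.002, 0, 0, 0.02, 0, 0, 1], [0.004, 0, 0, 0.02, 0, 0, 1], [0.004, 0, 0, 0.02, 0, 0, 1], [0, 0, 0, 0, 0, 0, 1]], "newtons": 25}}

```text
time_s: 12.6
eef_pos: [0.4824, -0.109, 0.0623]
tool_rot: [0.732, 1.443, -0.732]
ft_force: [-1.1, -0.6, 5.3]
gripper_width: 0.0614
```

```bash
python3 -c "
from h import *
go([.4825,-.1083,.063])"
```

```text
t 12.6 pos [ 0.4824 -0.109   0.0623] j [-0.448  0.346  1.882 -0.     0.913  0.491] F [-1.1 -0.6  5.3] M [-0.03  0.36  0.05] w 0.0614
x [ 6.e-04 -5.e-04 -1.e+00] y [8.067e-01 5.910e-01 2.000e-04] z [ 5.910e-01 -8.067e-01  7.000e-04] jawyaw -53.77
shift units [-0.011  0.008 -0.009]
turn units [ 0.      0.0002 -0.0001]
```

Call:
{"name": "arm_command", "arguments": {"deltas": [[0.003, 0, 0, 0.02, 0, 0, 1], [0.004, 0, 0, 0.02, 0, 0, 1], [0.004, 0, 0, 0.02, 0, 0, 1], [0.004, 0, 0, 0.02, 0, 0, 1], [0, 0, 0, 0, 0, 0, 1]]}}

```text
time_s: 13.22
eef_pos: [0.4825, -0.1091, 0.0616]
tool_rot: [0.924, 1.365, -0.924]
ft_force: [-2.1, 0.0, 7.9]
gripper_width: 0.0609
```

```bash
python3 -c "
from h import *
go([.4825,-.1083,.063])"
```

```text
t 13.22 pos [ 0.4825 -0.1091  0.0616] j [-0.448  0.347  1.882 -0.     0.911  0.742] F [-2.1  0.   7.9] M [-0.01  0.42  0.02] w 0.0609
x [ 6.e-04 -7.e-04 -1.e+00] y [9.282e-01 3.722e-01 3.000e-04] z [ 3.722e-01 -9.282e-01  9.000e-04] jawyaw -68.15
shift units [-0.024  0.006 -0.012]
turn units [ 0.      0.0003 -0.0001]
```

Call:
{"name": "arm_command", "arguments": {"deltas": [[0.003, 0, 0, 0.02, 0, 0, 1], [0.004, 0, 0, 0.02, 0, 0, 1], [0.004, 0, 0, 0.02, 0, 0, 1], [0.004, 0, 0, 0.02, 0, 0, 1], [0, 0, 0, 0, 0, 0, 1]]}}

```text
time_s: 13.85
eef_pos: [0.4827, -0.1091, 0.0606]
tool_rot: [1.113, 1.267, -1.113]
ft_force: [-1.8, -0.5, 4.6]
gripper_width: 0.0611
```

```bash
python3 -c "
from h import *
go([.4825,-.1083,.063])"
```

```text
t 13.85 pos [ 0.4827 -0.1091  0.0606] j [-0.448  0.349  1.883 -0.     0.908  0.993] F [-1.8 -0.5  4.6] M [-0.05  0.28 -0.06] w 0.0611
x [ 1.1e-03 -6.0e-04 -1.0e+00] y [0.9916 0.1295 0.001 ] z [ 1.295e-01 -9.916e-01  8.000e-04] jawyaw -82.56
shift units [-0.04  -0.001 -0.013]
turn units [ 0.      0.0002 -0.0003]
```

Call:
{"name": "arm_command", "arguments": {"deltas": [[0.005, 0, 0, 0.02, 0, 0, 1], [0.005, 0, 0, 0.02, 0, 0, 1], [0.004, 0, 0, 0.02, 0, 0, 1], [0.004, 0, 0, 0.02, 0, 0, 1], [0, 0, 0, 0, 0, 0, 1]]}}

```text
time_s: 14.48
eef_pos: [0.4828, -0.109, 0.0595]
tool_rot: [1.298, 1.148, -1.297]
ft_force: [-1.0, -0.3, 5.6]
gripper_width: 0.0612
```

```bash
python3 -c "
from h import *
go([.4825,-.1083,.063])"
```

```text
t 14.47 pos [ 0.4828 -0.109   0.0595] j [-0.448  0.351  1.884  0.     0.905  1.244] F [-1.  -0.3  5.6] M [-0.05  0.14 -0.08] w 0.0612
x [ 1.4e-03 -6.0e-04 -1.0e+00] y [ 0.9926 -0.121   0.0015] z [-1.210e-01 -9.926e-01  4.000e-04] jawyaw -96.95
shift units [-0.059 -0.007 -0.011]
turn units [ 0.      0.0001 -0.0005]
```

Call:
{"name": "arm_command", "arguments": {"deltas": [[0.004, 0, 0, 0.016, 0, 0, 1], [0.004, 0, 0, 0.016, 0, 0, 1], [0.004, 0, 0, 0.016, 0, 0, 1], [0.004, 0, 0, 0.012, 0, 0, 1], [0, 0, 0, 0, 0, 0, 1]]}}

```text
time_s: 15.1
eef_pos: [0.4832, -0.1092, 0.0587]
tool_rot: [1.434, 1.045, -1.432]
ft_force: [-0.4, -0.9, 5.9]
gripper_width: 0.0616
```

```bash
python3 -c "
from h import *
go([.4825,-.1083,.063])"
```

```text
t 15.1 pos [ 0.4832 -0.1092  0.0587] j [-0.448  0.352  1.885 -0.     0.903  1.432] F [-0.4 -0.9  5.9] M [-0.15  0.15 -0.05] w 0.0616
x [ 0.002  -0.0011 -1.    ] y [ 0.9526 -0.3043  0.0022] z [-3.043e-01 -9.526e-01  4.000e-04] jawyaw -107.72
shift units [-0.072 -0.015 -0.011]
turn units [ 0.      0.0001 -0.0007]
```

Call:
{"name": "arm_command", "arguments": {"deltas": [[0.003, 0, 0, 0.01, 0, 0, 1], [0.003, 0, 0, 0.01, 0, 0, 1], [0.003, 0, 0, 0.01, 0, 0, 1], [0.002, 0, 0, 0.01, 0, 0, 1], [0, 0, 0, 0, 0, 0, 1]]}}

```text
time_s: 15.72
eef_pos: [0.4835, -0.1095, 0.0582]
tool_rot: [1.522, 0.968, -1.52]
ft_force: [-1.0, -1.6, 5.8]
gripper_width: 0.0617
```

```bash
python3 -c "
from h import *
go([.4825,-.1083,.063])"
```

```text
t 15.72 pos [ 0.4835 -0.1095  0.0582] j [-0.448  0.353  1.885 -0.     0.901  1.558] F [-1.  -1.6  5.8] M [-0.25  0.09 -0.03] w 0.0617
x [ 0.0027 -0.0016 -1.    ] y [ 0.907  -0.4211  0.0031] z [-4.211e-01 -9.070e-01  3.000e-04] jawyaw -114.91
shift units [-0.08  -0.023 -0.011]
turn units [ 0.      0.0001 -0.001 ]
```

Call:
{"name": "arm_command", "arguments": {"deltas": [[0.002, 0, 0, 0.008, 0, 0, 1], [0.002, 0, 0, 0.008, 0, 0, 1], [0.002, 0, 0, 0.008, 0, 0, 1], [0.002, 0, 0, 0.008, 0, 0, 1], [0, 0, 0, 0, 0, 0, 1]]}}

```text
time_s: 16.35
eef_pos: [0.4826, -0.1092, 0.0577]
tool_rot: [1.591, 0.905, -1.59]
ft_force: [-3.8, -1.1, 9.8]
gripper_width: 0.0613
```

```bash
python3 -c "
from h import *
go([.4825,-.1083,.063])"
```

```text
t 16.35 pos [ 0.4826 -0.1092  0.0577] j [-4.480e-01  3.530e-01  1.886e+00 -1.000e-03  9.010e-01  1.658e+00] F [-3.8 -1.1  9.8] M [-0.14  0.5   0.2 ] w 0.0613
x [ 9.0e-04 -1.2e-03 -1.0e+00] y [ 0.8605 -0.5094  0.0013] z [-5.094e-01 -8.605e-01  6.000e-04] jawyaw -120.62
shift units [-0.088 -0.009 -0.013]
turn units [ 0.      0.0002 -0.0004]
```

Call:
{"name": "arm_command", "arguments": {"deltas": [[0, 0, 0, 0.004, 0, 0, 1], [0, 0, 0, 0.004, 0, 0, 1], [0, 0, 0, 0.004, 0, 0, 1], [0, 0, 0, 0, 0, 0, 1], [0, 0, 0, 0, 0, 0, 1]]}}

```text
time_s: 16.98
eef_pos: [0.4825, -0.1093, 0.0577]
tool_rot: [1.614, 0.882, -1.615]
ft_force: [-2.9, -1.9, 9.2]
gripper_width: 0.0612
```

```bash
python3 -c "
from h import *
go([.4825,-.1083,.063])"
```

```text
t 16.98 pos [ 0.4825 -0.1093  0.0577] j [-0.448  0.353  1.886 -0.002  0.901  1.694] F [-2.9 -1.9  9.2] M [-0.08  0.48  0.96] w 0.0612
x [ 6.0e-04 -1.7e-03 -1.0e+00] y [ 0.842  -0.5394  0.0014] z [-0.5394 -0.842   0.0011] jawyaw -122.65
shift units [-0.088 -0.008 -0.013]
turn units [ 0.      0.0004 -0.0005]
```

The turning moment jumped to 0.96 N m with z steady at home level, so the pins are on the posts. I'll relax the twist and the down pressure, then release.

Call:
{"name": "arm_command", "arguments": {"deltas": [[-0.004, 0, 0, -0.004, 0, 0, 1], [-0.004, 0, 0, -0.003, 0, 0, 1], [0, 0, 0, 0, 0, 0, 1], [0, 0, 0, 0, 0, 0, 1], [0, 0, 0, 0, 0, 0, 1]]}}

```text
time_s: 17.6
eef_pos: [0.4825, -0.1092, 0.0578]
tool_rot: [1.601, 0.896, -1.601]
ft_force: [-1.2, -2.0, 6.2]
gripper_width: 0.0612
```

```bash
python3 -c "
from h import *
go([.4825,-.1083,.063])"
```

```text
t 17.6 pos [ 0.4825 -0.1092  0.0578] j [-4.480e-01  3.530e-01  1.886e+00 -1.000e-03  9.020e-01  1.673e+00] F [-1.2 -2.   6.2] M [-0.26  0.39  0.4 ] w 0.0612
x [ 5.0e-04 -1.1e-03 -1.0e+00] y [ 0.8526 -0.5226  0.0011] z [-5.226e-01 -8.526e-01  7.000e-04] jawyaw -121.51
shift units [-0.087 -0.008 -0.013]
turn units [ 0.      0.0002 -0.0003]
```

Call:
{"name": "arm_command", "arguments": {"deltas": [[0, 0, 0, 0, 0, 0, 0], [0, 0, 0, 0, 0, 0, -0.5], [0, 0, 0, 0, 0, 0, -1], [0, 0, 0, 0, 0, 0, -1], [0, 0, 0, 0, 0, 0, -1]]}}

```text
time_s: 18.23
eef_pos: [0.4822, -0.1087, 0.0572]
tool_rot: [1.603, 0.895, -1.604]
ft_force: [-0.3, 0.2, 0.0]
gripper_width: 0.0854
```

Call:
{"name": "arm_command", "arguments": {"deltas": [[0, 0, 0, 0, 0, 0, -1], [-0.3, 0, 0, 0, 0, 0, -1], [-0.5, 0, 0, 0, 0, 0, -1], [-0.6, 0, 0, 0, 0, 0, -1], [-0.6, 0, 0, 0, 0, 0, -1]]}}

```text
time_s: 18.85
eef_pos: [0.4821, -0.1086, 0.1784]
tool_rot: [1.603, 0.895, -1.604]
ft_force: [-0.3, -0.3, 0.8]
gripper_width: 0.0852
```

```bash
python3 -c "
from ov import *
st()
save('scene','pics/scene6.png')
x,y=.483,-.1083
k=[(x,y,.0873,.031,(0,255,0)),(x,y,.0513,.031,(0,255,0))]
b=(210,200,290,275)
cv2.imwrite('pics/s6c.png',np.hstack([ov('pics/scene6.png','scene',q,b,4.8,'',.45) for q in ([],k)]))
"
```

```text
t 18.85 pos [ 0.4821 -0.1086  0.1784] j [-0.448  0.203  1.744  0.     1.195  1.676] F [-0.3 -0.3  0.8] M [-0.01  0.02  0.02] w 0.0852
x [-3.e-04  2.e-04 -1.e+00] y [ 8.512e-01 -5.249e-01 -3.000e-04] z [-0.5249 -0.8512 -0.    ] jawyaw -121.66
```

View pics/s6c.png

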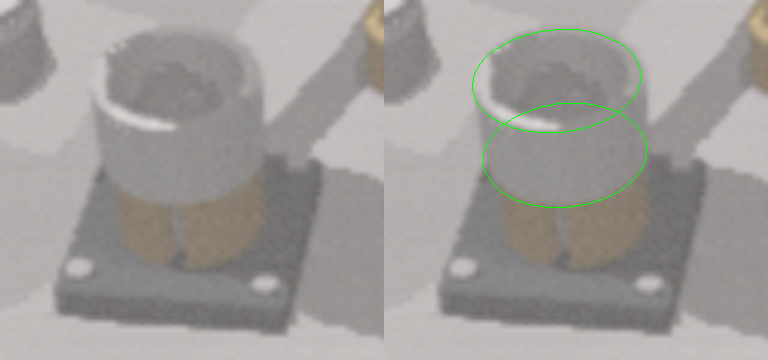

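The collar sits level on the lap with its rims at the home-level overlay; the shift of about 1 px is the same offset seen before. I'll check the bystanders and then hand in.

```bash
python3 -c "
from h import *
a=cv2.imread('pics/scene0.png').astype(int);b=cv2.imread('pics/scene6.png').astype(int)
old=dict(spool_mid=(398.6,191.8),rod_mid=(308.5,259.7),lap_mid=(297.1,210.3),stone_mid=(132.3,363.8),tin_mid=(201,206.8),wrench_mid=(473.8,336.7))
for n,p in old.items():
    r=spot_in(n,'scene'); print(n,p,[np.round(q['point'],1).tolist() for q in r][:1])
st(); order.finish_job()
"
```

```text
spool_mid (398.6, 191.8) [[402.6, 192.0]]
rod_mid (308.5, 259.7) [[307.6, 260.0]]
lap_mid (297.1, 210.3) [[298.7, 210.1]]
stone_mid (132.3, 363.8) [[136.2, 362.0]]
tin_mid (201, 206.8) [[202.8, 207.3]]
wrench_mid (473.8, 336.7) [[474.5, 335.6]]
t 19.2 pos [ 0.4814 -0.1083  0.1761] j [-0.448  0.205  1.747 -0.     1.191  1.676] F [0.7 0.4 0.2] M [ 0.04 -0.04  0.03] w 0.0853
x [-0.0022  0.0011 -1.    ] y [ 0.8512 -0.5249 -0.0025] z [-5.249e-01 -8.512e-01  3.000e-04] jawyaw -121.66
the job is handed in; nothing more can be done
```

View pics/scene6.png

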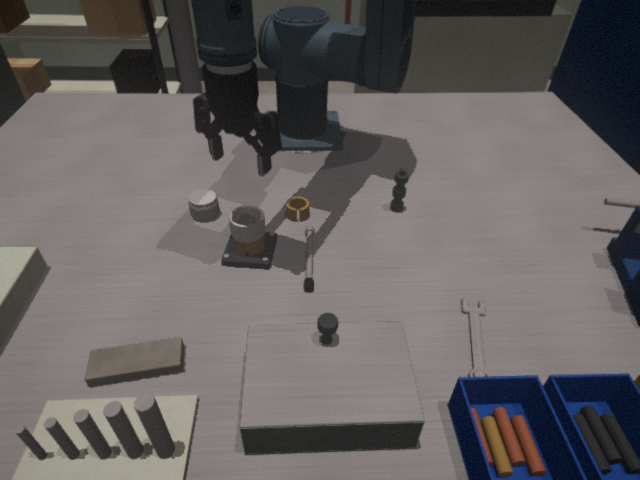

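The collar is screwed home on the arbor and released, and I handed the job in at 19.2 s; no verdict was reported.

**What I did:** I set the collar on the top faces under about 13 N. I then turned it backward about 36° under about 8 N until the force vanished, and fed it down about 9 mm into the openings. From there I screwed it clockwise about 83° with 5–10 N down. It stopped on the posts with the height level with home. Finally I relaxed the twist, opened the gripper and lifted clear.

**Last checks:**
- **Collar height:** the tool height at the stop put the collar's centre at about 69.4 mm, against 69.3 mm for fully home. That is an estimate from the arm, not a direct measurement.
- **Collar pose:** the last scene picture shows it level on the lap. It matches the predicted outline except for a sideways shift of about 1 pixel, the same offset the scene camera showed earlier. The top camera was blocked by the arm once it was over the holder, so I never confirmed the seating from above.
- **Forcing:** the force on the arbor is not directly readable. The highest turning moment was 0.96 N m at the stop, which I estimate at 45 N over the pins. That is under the 60 N limit but not by a wide margin.
- **Robot:** the wrist force was near zero and the gripper was open about 9 cm above the collar.
- **Bystanders:** the detector found all six within about 4 pixels of their first positions. The spool and the oilstone differed most, at about 4 pixels. I put this down to detector scatter, because the pictures show nothing moved.

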